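# Bring the sample box out between the centrifuge buckets

### The arm

A 6-joint arm with a two-finger parallel gripper is mounted at the origin on the work surface. World frame = base frame: x ahead of the robot, y to its left, z up, the work surface at z = 0. Lengths are in m, angles in rad, forces in N, time in s.
With the tool pointing down it reaches from about 0.325 to 0.775 m from the base axis. Payload 5.5 kg.
Tool frame: the origin (TCP) lies at the very end of the fingers, on their centre line; the grasp point (between the pads) lies 19 mm behind it; z points along the fingers, x is the direction in which the jaws open and shut, and the axes are right-handed (so a half turn about z gives the same grasp; the last joint's range is limited). The gripper opens to 88 mm and grips with 3 to 60 N. Pads are 20 mm wide; open, the fingers measure 115 mm over their backs; the gripper's body (75 mm by 178 mm) begins 61 mm behind the grasp point.
Start: joints at [-1.323, 0.091, 1.231, -0, 1.82, -0.057], TCP at [0.18, -0.572, 0.223] pointing down, gripper open.
Joint ranges: [-2.87, 2.87], [-0.86, 2.18], [0.17, 2.46], [-1.51, 4.65], [0.06, 2.69], [-2.65, 2.65]. Speed limits (rad/s): [2.57, 2.57, 3.01, 3.14, 3.14, 3.14].

### API

Orientations are given as [roll, pitch, yaw] about the fixed x, y, z axes, in that order (R = Rz(yaw) Ry(pitch) Rx(roll)).
In Python, from station import env gives the robot as it stands.
- The arm moves only by the tool step_arm, never from a script. Its arguments are lists of equal length, an entry for each row: "dr": the turn, a rotation vector about the tool's x, y, z in degrees, a list of three; "travel": the shift along the tool's x, y, z in cm, a list of three; "hand": the finger opening in cm, from 0 to 8.78. A call has 1 to 12 rows; each row is the pose to reach, as a shift and turn from the pose commanded when the call began, along the tool's axes at that moment; what a row does not reach only later rows make up. A row lasts 1/8 s, in which the tool goes at most 62.5 mm and 10.7 degrees, less where a joint would pass 70% of its speed; a pose out of reach is approached as far as the arm can. A call with a gripper value outside its range is refused whole. The fingers move at their own pace and stop on an object; "force" is the grip in N (left out, the last holds). Time passes only in rows, so rows that repeat a pose let the fingers close. It gives the time, the measured TCP pose, the force and the opening at its end, in the units of the state.
- env.get_obs(): the state, without advancing time (a new reading comes with each control period).
- env.read_camera(name): name is "scene" or "top" or "wrist"; returns a dict with "img" (400x640x3 uint8, red, green, blue), "mtx" (3x3 intrinsics, pixels), "k1" (the pictures are not rectified: a ray, as slopes to the right and down, at radius r is drawn at 1 + k1 r^2 times it, then the intrinsics apply), "world_from_camera" (4x4, takes a point from camera to world coordinates). Camera axes: x right, y up, looking along -z (the intrinsics and any distortion apply to the point x, -y, -z); pixel columns grow to the right and rows downward; lengths in m; the calibration is good to about 2 mm. A picture is of the moment at which its call begins. There is no depth.
- env.hand_in(): hands the job in, once; it reports no verdict.
The state is a dict: "time": time; "qpos": joint angles; "dq": joint speeds; "tau": joint torques, N m; "tool_pos": TCP position; "tcp_rot": TCP orientation; "ft_force": force on the tool from outside, world axes, zero at the start; "ft_torque": the same for the moment, N m; "grip_width": opening from 0.0 (shut) to 1.0 (fully open).
Only numpy, scipy, OpenCV 4.12 (cv2) and the standard library are available. Lean on these libraries where they do the work, as an engineer would, in place of code of your own. Each camera call takes 0.05 s, during which the arm holds its last target. There are 200 camera calls.

### The job

Draw the blue-lidded sample box out of its bay in the steel holder, pressing gently on its lid since there is no room for fingers beside it, and slide it over the bench until it stands squarely midway between the two aluminium centrifuge buckets, in line with them, ready for their tubes to be shared out. Leave the buckets, the white box, the bottle and the tube rack standing where they are.

Things in the scene. Friction and masses are not known exactly. Their poses are not given: they have to be found in the camera images.
- blue_box: Loose freezer box to move: white tray 132 x 132 mm, flat blue telescoping lid not always pushed right down: its top is 53 to 65 mm high, differing each time and not given; feel for it. 0.25 to 0.4 kg. Its feet slide easily (friction 0.25), the lid's springy 116 mm square rubber inlay grips (1.2): closed fingertips pressed with 8 to 20 N drag it. Origin: centre of underside, x into the bay, z up.
- white_box: The same kind of box, 132 x 132 mm and 53 to 65 mm high, with a white-grey lid, standing in the other bay of the holder. It stays there. Origin at the centre of its underside.
- holder: Fixed holder of 3 mm steel sheet: two bays side by side, each 139 x 139 mm inside, open above and to the robot (its -x side), no floor (boxes stand on the bench); back wall 66 mm high, side and middle walls 55 mm. A box has 3.5 mm play each side. Origin on the bench in the middle wall; bay centres 71 mm to its +y and -y, mouths 69.5 mm to its -x.
- mat: Flat bench mat, 200 (x) x 400 (y) mm, pale with a teal border, under 1 mm thick, flush with the bench so that things slide over it freely. Fixed. Origin at its centre, midway between the two buckets; its y runs along the line of the buckets.
- bucket_a: Loose aluminium swing-out centrifuge bucket standing on the mat with a blue-capped tube in it: body 52 mm across, collar 66 mm at 94 to 106 mm height, cap 37 mm up to 134 mm, 0.6 kg. Stands 130 mm to the +y side of the mat's centre. Origin at the centre of its underside; axes as the mat's.
- bucket_b: The second bucket, the same as bucket_a, standing 130 mm to the -y side of the mat's centre, so the bucket centres are 260 mm apart. Origin at the centre of its underside; axes as the mat's.
- reagent: Loose amber glass reagent bottle with a blue cap, 68 mm across, 150 mm high, standing behind the work (bystander). Origin at the centre of its underside.
- tube_rack: Loose orange rack with blue-capped tubes, 200 x 90 mm, 116 mm high over the caps, standing at the right-hand end of the work area (bystander). Origin at the centre of its underside, x along its length.
There are look-alikes about, which are no part of the job. Leave any purple look-alike of the bucket_a alone.

How it is judged:
By the outcome, as a careful person would: the job done as asked, in the order asked, and still so for the second after the job is handed in, with the robot touching nothing.
It also fails if it takes over 64 s, if anything falls off the work surface, if the arm or the gripper's body presses on something with over 40 N, if the wrist force passes 120 N, or if a joint passes its speed limit or range.

## Working session

There is one attempt and no reset: what is moved stays moved. The work goes in short steps, Python scripts to look and compute and a tool call to move; the robot and the scene stay as the last step left them, time stands still between calls to the robot, and variables do not carry over. Pictures are saved under pics/ and viewed, about 8 in all and at most 12, crops included, and the job is handed in when it is done.

Besides the shell and the picture viewer there is one more tool, called as name(argument=value, ...) on one line, values as JSON. step_arm: Moves the arm, as the interface text tells. Its arguments: {"type":"object","properties":{"dr":{"type":"array"},"travel":{"type":"array"},"hand":{"type":"array"},"force":{"type":"number"}},"required":["dr","travel","hand"]}

```bash
mkdir -p pics; ls
python3 - <<'E'
from station import env
import cv2,json
o=env.get_obs();print(o)
for n in("top","scene"):
    c=env.read_camera(n);cv2.imwrite(f"pics/{n}0.png",c["img"][:,:,::-1]);print(n,c["mtx"],c["k1"],c["world_from_camera"])
E
```

```text
pics
{'time': 0.0, 'qpos': array([-1.32272656e+00,  9.18275014e-02,  1.23189795e+00, -3.07588938e-05,
        1.81979530e+00, -5.67150143e-02]), 'dq': array([-0.00023268,  0.00113886,  0.00155994,  0.00036337,  0.00068437,
        0.00033054]), 'tau': array([-1.03055838e-03, -4.46461737e+01, -4.06440103e+01,  6.97038299e-02,
        2.95385113e-02, -1.26369646e-04]), 'tool_pos': array([ 0.17995763, -0.57205778,  0.22151885]), 'tcp_rot': array([-3.14151314e+00,  1.92668757e-03, -1.26601902e+00]), 'ft_force': array([-0.49591124, -0.25222475,  0.01887285]), 'ft_torque': array([-0.02552865,  0.01542242,  0.03883656]), 'grip_width': 0.9955008975609467}
top [[503.94813615   0.         320.05607875]
 [  0.         503.94813615 194.03004714]
 [  0.           0.           1.        ]] -0.09279917398772226 [[ 0.04178106  0.97501696 -0.21816568  0.24333253]
 [-0.99912364  0.04132093 -0.00667309 -0.12028989]
 [ 0.00250843  0.2182533   0.97588893  1.67147782]
 [ 0.          0.          0.          1.        ]]
scene [[507.24143887   0.         325.89652106]
 [  0.         507.24143887 200.872337  ]
 [  0.           0.           1.        ]] -0.047796770154721814 [[ 0.37814327 -0.55169192  0.74340009  1.69212578]
 [ 0.9255389   0.24233046 -0.29095309 -0.52492276]
 [-0.01963201  0.79806765  0.60224796  0.9356382 ]
 [ 0.          0.          0.          1.        ]]
```

View pics/top0.png

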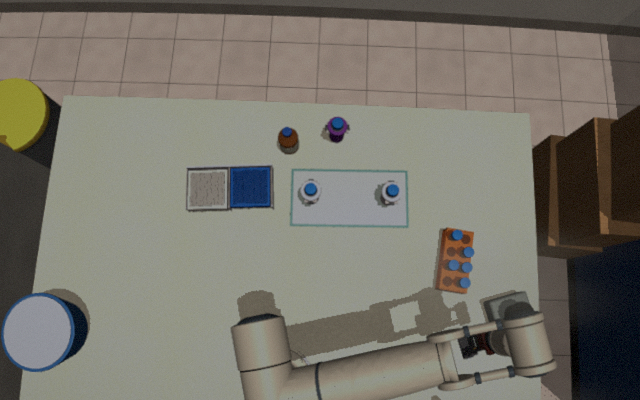

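View pics/scene0.png

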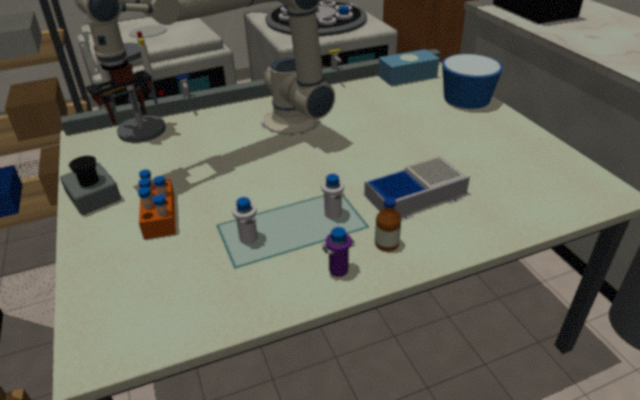

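The top view shows the blue lid at about (251,187), right of the white box in the holder (robot side open, +x is up). The mat corners are about (291,170) to (408,227), and the buckets stand at (311,190) and (391,192). The purple look-alike is at (337,128) and the bottle at (288,138).

```bash
cat > h.py <<'E'
from station import env
import numpy as np, cv2
def undist(c,px):
    p=np.asarray(px,float).reshape(-1,1,2)
    return cv2.undistortPoints(p,c["mtx"],np.array([c["k1"],0,0,0.]),None,None).reshape(-1,2)
def rays(c,px):
    s=undist(c,px);T=c["world_from_camera"]
    d=np.c_[s[:,0],-s[:,1],-np.ones(len(s))]@T[:3,:3].T
    return T[:3,3],d
def plane(c,px,z):
    o,d=rays(c,px);return (o+d*((z-o[2])/d[:,2])[:,None])[:,:2]
def proj(c,P):
    T=c["world_from_camera"];q=(np.asarray(P,float)-T[:3,3])@T[:3,:3]
    s=np.c_[q[:,0]/-q[:,2],-q[:,1]/-q[:,2]];s=s*(1+c["k1"]*(s**2).sum(1))[:,None]
    return s@np.diag([c["mtx"][0,0],c["mtx"][1,1]])+c["mtx"][:2,2]
def blobs(mask,amin):
    cs,_=cv2.findContours(mask.astype(np.uint8),cv2.RETR_EXTERNAL,cv2.CHAIN_APPROX_NONE)
    return [k.reshape(-1,2).astype(float) for k in cs if cv2.contourArea(k)>amin]
def rect(P):
    (x,y),(w,h),a=cv2.minAreaRect((P*1000).astype(np.float32).reshape(-1,1,2))
    return np.round([x,y,w,h,a],1)
E
python3 - <<'E'
from h import *
c=env.read_camera("top")
hsv=cv2.cvtColor(c["img"],cv2.COLOR_RGB2HSV);H,S,V=cv2.split(hsv)
roi=np.zeros(H.shape,bool);roi[100:310,170:490]=1
for n,m,z,a in(("blue",(H>100)&(H<125)&(S>140)&roi,.059,20),("teal",(H>75)&(H<100)&(S>60)&roi,0,300)):
    for b in blobs(m,a):
        zz=z if n=="teal" or cv2.contourArea(b.astype(np.float32))>600 else .134
        print(n,b.mean(0).round(1),rect(plane(c,b,zz)))
for p in((292,170),(408,171),(408,227),(291,226)):print(hsv[p[1]-1:p[1]+2,p[0]].tolist())
E
```

```text
blue [468.2 251.4] [ 424.9 -573.4   25.8   28.5   27.8]
blue [456.7 234.7] [ 476.7 -537.2   28.3   28.6   89.3]
blue [392.3 190.1] [ 609.7 -336.4   32.2   35.     2.4]
blue [310.2 188.8] [603.5 -77.5  35.4  31.4   2.5]
blue [249.6 186.9] [619.3 124.2 133.4 129.1   3.7]
blue [286.4 131.5] [788.6   8.4  23.8  25.9   2.4]
blue [337.2 123.2] [ 823.  -154.8   37.8   32.4    2.1]
[[83, 56, 119], [86, 71, 115], [83, 69, 118]]
[[36, 24, 148], [41, 24, 149], [40, 21, 148]]
[[76, 41, 137], [71, 29, 142], [45, 21, 147]]
[[82, 52, 127], [63, 22, 142], [37, 22, 150]]
```

```bash
cat >> h.py <<'E'
from scipy.spatial.transform import Rotation as Ro
def go(p,yaw,frm=None):
    "print travel (cm) and dr (deg) in tool axes for TCP target p, tool down, yaw deg"
    o=env.get_obs();R=Ro.from_euler("xyz",o["tcp_rot"]);t=R.inv().apply(np.array(p)-o["tool_pos"])*100
    d=(R.inv()*Ro.from_euler("xyz",[180,0,yaw],degrees=True)).as_rotvec(degrees=True)
    print("travel",t.round(2),"dr",d.round(1),"at",o["tool_pos"].round(4),"F",o["ft_force"].round(1))
E
python3 -c "
from h import *
go([.5,-.1,.3],0)"
```

```text
travel [-35.45 -44.69  -7.77] dr [ -0.1   0.1 -72.5] at [ 0.18   -0.5721  0.2218] F [-0.8  1.  -0.5]
```

step_arm(dr=[[0,0,-10],[0,0,-20],[0,0,-30],[0,0,-40],[0,0,-50],[0,0,-60],[0,0,-70],[0,0,-72.5],[0,0,-72.5],[0,0,-72.5],[0,0,-72.5],[0,0,-72.5]], travel=[[-3.5,-4.5,-0.8],[-7,-9,-1.6],[-10.5,-13.5,-2.4],[-14,-18,-3.2],[-17.5,-22.5,-4],[-21,-27,-4.8],[-24.5,-31,-5.6],[-28,-35.5,-6.4],[-31.5,-40,-7.2],[-35.5,-44.7,-7.8],[-35.5,-44.7,-7.8],[-35.5,-44.7,-7.8]], hand=[0,0,0,0,0,0,0,0,0,0,0,0], force=20)

```text
time: 1.65
tool_pos: [0.4997, -0.0997, 0.3002]
tcp_rot: [3.141, 0.001, -0.0]
ft_force: [-0.3, -0.7, -1.0]
grip_width: 0.004
```

Run:
```python
from h import *
c=env.read_camera("wrist");cv2.imwrite("pics/w1.png",c["img"][:,:,::-1]);print(c["mtx"],c["k1"],c["world_from_camera"])
go([.55,.05,.3],0)
```

```text
[[295.07850698   0.         320.67802971]
 [  0.         295.07850698 202.67767806]
 [  0.           0.           1.        ]] -0.0016002094033271343 [[ 9.99999774e-01 -3.16293762e-04  5.92578183e-04  4.99445428e-01]
 [ 1.63298933e-04  9.70205806e-01  2.42282204e-01 -3.43566594e-02]
 [-6.51555144e-04 -2.42282053e-01  9.70205639e-01  4.62413833e-01]
 [ 0.00000000e+00  0.00000000e+00  0.00000000e+00  1.00000000e+00]]
travel [  5.03 -15.04   0.02] dr [ 0.   0.  -0.1] at [ 0.4995 -0.1004  0.3003] F [-0.2 -0.5  0.2]
```

View pics/w1.png

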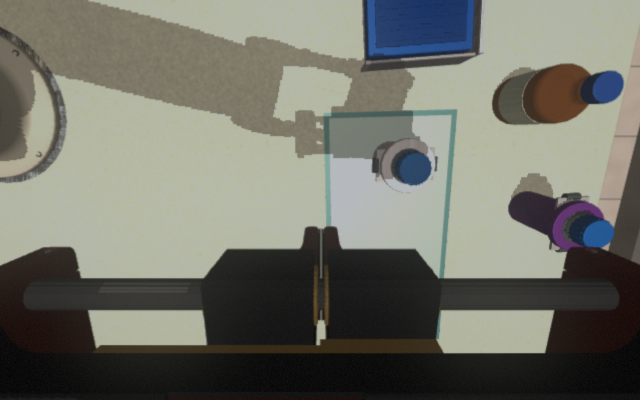

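The wrist view has +x right and +y up. It shows the box lid at (420,25), bucket_a's cap at (412,167), and the mat's +y corners at (325,113) and (457,110).

step_arm(dr=[[0,0,0],[0,0,0],[0,0,0],[0,0,0],[0,0,0],[0,0,0]], travel=[[2.5,-4,0],[5,-8,0],[7.5,-11,0],[9,-13,0],[9,-13,0],[9,-13,0]], hand=[0,0,0,0,0,0])

```text
time: 2.45
tool_pos: [0.5895, 0.0286, 0.3008]
tcp_rot: [3.141, 0.0, -0.003]
ft_force: [-1.0, -0.1, 0.1]
grip_width: 0.007
```

Run:
```python
from h import *
c=env.read_camera("wrist");cv2.imwrite("pics/w2.png",c["img"][:,:,::-1])
np.savez("pics/w2.npz",**c)
hsv=cv2.cvtColor(c["img"],cv2.COLOR_RGB2HSV);H,S,V=cv2.split(hsv)
for b in blobs((H>98)&(H<125)&(S>130),100):
    print(b.mean(0).round(1),rect(plane(c,b,.059)),rect(plane(c,b,.134)))
```

```text
[502.5 325.3] [ 877.9 -209.3   43.    48.6   45.9] [ 824.3 -153.    35.    39.5   45.9]
[498.1 209.9] [841.1 -18.5  36.2  35.3  50.1] [794.3   2.4  29.5  28.7  50.1]
[344.5 100.9] [620.1 125.  127.8 128.5   4.2] [614.4 119.2 104.  104.6   4.2]
```

View pics/w2.png

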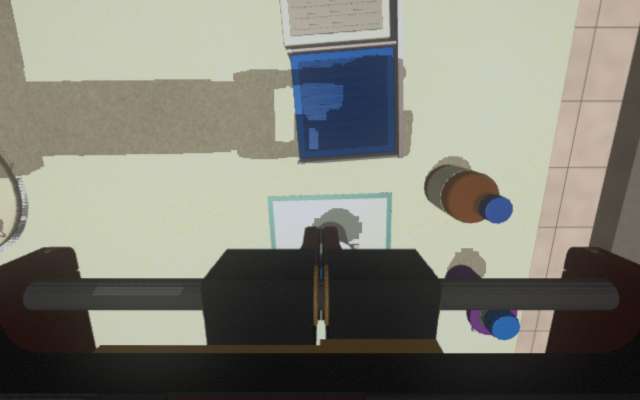

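The lid is centred at about (344,101) px, i.e. (0.620, 0.125) with yaw about 4.2°. The mat's +y edge runs (270,196) to (391,194). Next I go above the lid.

step_arm(dr=[[0,0,0],[0,0,-2],[0,0,-4],[0,0,-4.3],[0,0,-4.3],[0,0,-4.3],[0,0,-4.3],[0,0,-4.3]], travel=[[1,-4,3],[2,-8,7],[3,-9.6,12],[3,-9.6,17],[3,-9.6,20],[3,-9.6,22],[3,-9.6,22],[3,-9.6,22]], hand=[0,0,0,0,0,0,0,0])

```text
time: 3.5
tool_pos: [0.621, 0.126, 0.0828]
tcp_rot: [-3.141, -0.003, 0.074]
ft_force: [0.1, -0.1, -0.5]
grip_width: 0.006
```

```bash
python3 -c "
from h import *
go([.62,.125,.065],4.2)"
```

```text
travel [-0.11  0.09  1.78] dr [-0.  -0.2  0. ] at [0.621  0.126  0.0828] F [ 0.1 -0.1 -0.5]
```

step_arm(dr=[[0,0,0],[0,0,0],[0,0,0],[0,0,0]], travel=[[0,0,0.8],[0,0,1.4],[0,0,1.6],[0,0,1.6]], hand=[0,0,0,0])

```text
time: 4.0
tool_pos: [0.6199, 0.1264, 0.0643]
tcp_rot: [-3.142, 0.001, 0.074]
ft_force: [0.5, 0.2, -0.0]
grip_width: 0.004
```

step_arm(dr=[[0,0,0],[0,0,0]], travel=[[0,0,0.2],[0,0,0.2]], hand=[0,0])

```text
time: 4.25
tool_pos: [0.62, 0.1264, 0.0625]
tcp_rot: [3.142, 0.0, 0.074]
ft_force: [-0.6, 0.1, 0.2]
grip_width: 0.007
```

step_arm(dr=[[0,0,0],[0,0,0]], travel=[[0,0,0.2],[0,0,0.2]], hand=[0,0])

```text
time: 4.5
tool_pos: [0.62, 0.1263, 0.0604]
tcp_rot: [-3.142, 0.0, 0.074]
ft_force: [0.5, -0.5, -0.9]
grip_width: 0.009
```

step_arm(dr=[[0,0,0],[0,0,0]], travel=[[0,0,0.2],[0,0,0.2]], hand=[0,0])

```text
time: 4.75
tool_pos: [0.6199, 0.1263, 0.0584]
tcp_rot: [3.142, 0.0, 0.074]
ft_force: [0.3, 0.2, -0.2]
grip_width: 0.003
```

step_arm(dr=[[0,0,0],[0,0,0]], travel=[[0,0,0.15],[0,0,0.15]], hand=[0,0])

```text
time: 5.0
tool_pos: [0.62, 0.1263, 0.0569]
tcp_rot: [-3.142, 0.0, 0.074]
ft_force: [0.5, -1.4, -0.1]
grip_width: 0.008
```

step_arm(dr=[[0,0,0],[0,0,0]], travel=[[0,0,0.15],[0,0,0.15]], hand=[0,0])

```text
time: 5.25
tool_pos: [0.6202, 0.1264, 0.0565]
tcp_rot: [-3.142, -0.001, 0.074]
ft_force: [-3.3, -0.1, 3.5]
grip_width: 0.007
```

step_arm(dr=[[0,0,0],[0,0,0]], travel=[[0,0,0.15],[0,0,0.15]], hand=[0,0])

```text
time: 5.5
tool_pos: [0.6203, 0.1264, 0.0561]
tcp_rot: [-3.142, -0.001, 0.074]
ft_force: [-4.0, -0.5, 9.4]
grip_width: 0.005
```

step_arm(dr=[[0,0,0],[0,0,0],[0,0,0],[0,0,0],[0,0,0],[0,0,0],[0,0,0]], travel=[[0,0,0.1],[-0.4,0,0.1],[-1.2,0,0.1],[-2.2,0,0.1],[-3.2,0,0.1],[-3.8,0,0.1],[-4,0,0.1]], hand=[0,0,0,0,0,0,0])

```text
time: 6.38
tool_pos: [0.5827, 0.1237, 0.0562]
tcp_rot: [-3.141, -0.008, 0.074]
ft_force: [3.4, -0.3, 7.3]
grip_width: 0.007
```

Run:
```python
from h import *
go([.62-.16,.125-.012,.056],4.2)
c=env.read_camera("wrist");np.savez("pics/w3.npz",**c);cv2.imwrite("pics/w3.png",c["img"][:,:,::-1])
```

```text
travel [-12.32   0.15  -0.08] dr [-0.  -0.5  0.1] at [0.5827 0.1237 0.0562] F [ 3.4 -0.3  7.3]
```

View pics/w3.png

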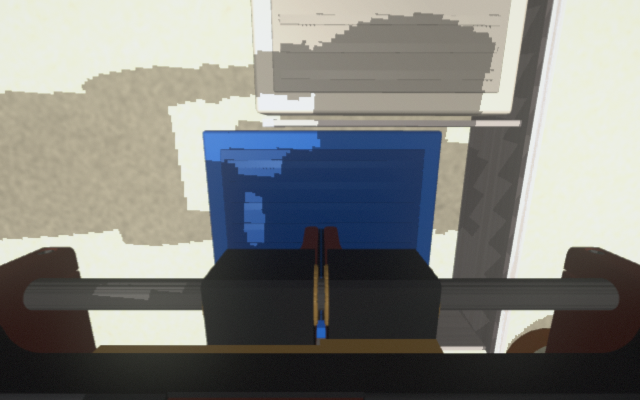

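The box has come out about 4 cm with the tool: the lid's edge at 204–440 px is centred on the fingertips and square to them. I'll continue with a little more pressure.

step_arm(dr=[[0,0,0],[0,0,0],[0,0,0],[0,0,0],[0,0,0],[0,0,0],[0,0,0],[0,0,0],[0,0,0],[0,0,0],[0,0,0],[0,0,0]], travel=[[0,0,0.15],[-0.4,0,0.15],[-1.4,0,0.15],[-2.6,0,0.15],[-3.9,0,0.15],[-5.2,0,0.15],[-6.5,0,0.15],[-7.8,0,0.15],[-9.1,0,0.15],[-10.4,0,0.15],[-11.4,0,0.15],[-12,0,0.15]], hand=[0,0,0,0,0,0,0,0,0,0,0,0])

```text
time: 7.92
tool_pos: [0.4641, 0.1149, 0.0559]
tcp_rot: [-3.141, -0.012, 0.074]
ft_force: [6.3, 0.3, 11.6]
grip_width: 0.003
```

Run:
```python
from h import *
go([.46,-.207,.056],1.4)
c=env.read_camera("wrist");np.savez("pics/w4.npz",**c)
hsv=cv2.cvtColor(c["img"],cv2.COLOR_RGB2HSV);H,S,V=cv2.split(hsv)
for b in blobs((H>98)&(H<125)&(S>130),1000):
    P=plane(c,b,.057);print(rect(P));
    # side and top edges of the lid
    b=b[b[:,1]<240];u,v=b[:,0],b[:,1]
    for n,k in(("top",(abs(v-v.min())<4)&(abs(u-u.mean())<90)),("left",(u<260)&(v>v.min()+10)&(v<235)),("right",(u>400)&(v>v.min()+10)&(v<235))):
        Q=plane(c,b[k],.057);l=cv2.fitLine((Q*1000).astype(np.float32),cv2.DIST_HUBER,0,.01,.01).ravel();print(n,np.degrees(np.arctan2(l[1],l[0])).round(2),l[2:].round(1))
```

```text
travel [-2.8  32.07 -0.07] dr [-0.1 -0.7  2.9] at [0.4641 0.1149 0.0559] F [ 6.3  0.3 11.6]
[462.9 137.  126.6  84.5   4.3]
top 3.84 [459.  178.9]
left -85.68 [399.5 142.4]
right -85.9 [524.4 159.1]
```

step_arm(dr=[[0,0,0],[0,0,0],[0,0,0],[0,0,0.3],[0,0,0.6],[0,0,0.9],[0,0,1.2],[0,0,1.5],[0,0,1.5],[0,0,1.5],[0,0,1.5],[0,0,1.5]], travel=[[0,0,0],[-0.1,0.4,0],[-0.2,1.4,0],[-0.3,2.8,0],[-0.4,4.4,0],[-0.6,6,0],[-0.8,7.6,0],[-1,9.2,0],[-1.1,10.8,0],[-1.2,12.4,0],[-1.3,13.6,0],[-1.4,14,0]], hand=[0,0,0,0,0,0,0,0,0,0,0,0])

```text
time: 9.48
tool_pos: [0.4599, -0.0255, 0.0556]
tcp_rot: [-3.14, -0.009, 0.048]
ft_force: [1.9, 5.4, 14.7]
grip_width: 0.01
```

```bash
cat >> h.py <<'E'
def lid(c):
    hsv=cv2.cvtColor(c["img"],cv2.COLOR_RGB2HSV);H,S,V=cv2.split(hsv)
    b=max(blobs((H>98)&(H<125)&(S>130),1000),key=len);b=b[b[:,1]<240];u,v=b[:,0],b[:,1]
    for n,k in(("top",(abs(v-v.min())<6)&(abs(u-u.mean())<90)),("left",(u<260)&(v>v.min()+10)&(v<235)),("right",(u>400)&(v>v.min()+10)&(v<235))):
        Q=plane(c,b[k],.057);l=cv2.fitLine((Q*1000).astype(np.float32),cv2.DIST_HUBER,0,.01,.01).ravel();print(n,np.degrees(np.arctan2(l[1],l[0])).round(2),l[2:].round(1))
E
python3 - <<'E'
from h import *
go([.46,-.207,.056],1.4)
c=env.read_camera("wrist");np.savez("pics/w5.npz",**c);lid(c)
E
```

```text
travel [-0.87 18.13 -0.08] dr [-0.1 -0.5  1.4] at [ 0.4599 -0.0255  0.0556] F [ 1.9  5.4 14.7]
top 2.78 [447.4  38.4]
left -86.83 [395.9   4.8]
right -87.0 [521.6  10.7]
```

step_arm(dr=[[0,0,0],[0,0,0],[0,0,0.2],[0,0,0.5],[0,0,0.8],[0,0,1.1],[0,0,1.4],[0,0,1.4],[0,0,1.4],[0,0,1.4],[0,0,1.4],[0,0,1.4]], travel=[[0,0.5,-0.05],[-0.1,2,-0.05],[-0.2,3.8,-0.05],[-0.3,5.6,-0.05],[-0.4,7.4,-0.05],[-0.5,9.2,-0.05],[-0.6,11,-0.05],[-0.7,12.8,-0.05],[-0.8,14.6,-0.05],[-0.9,16.4,-0.05],[-0.9,17.6,-0.05],[-0.9,18.1,-0.05]], hand=[0,0,0,0,0,0,0,0,0,0,0,0])

```text
time: 11.02
tool_pos: [0.4589, -0.2074, 0.0556]
tcp_rot: [3.142, -0.006, 0.024]
ft_force: [-0.9, 6.8, 15.2]
grip_width: 0.008
```

Run:
```python
from h import *
go([.607,-.207,.056],1.4)
c=env.read_camera("wrist");np.savez("pics/w6.npz",**c);lid(c)
cv2.imwrite("pics/w6.png",c["img"][:,:,::-1])
c=env.read_camera("top");np.savez("pics/t6.npz",**c)
```

```text
travel [14.81  0.31  0.06] dr [ 0.  -0.4 -0. ] at [ 0.4589 -0.2074  0.0556] F [-0.9  6.8 15.2]
top 1.38 [ 447.9 -143.3]
left -88.76 [ 395.7 -175.6]
right -88.64 [ 521.5 -175.8]
```

View pics/w6.png

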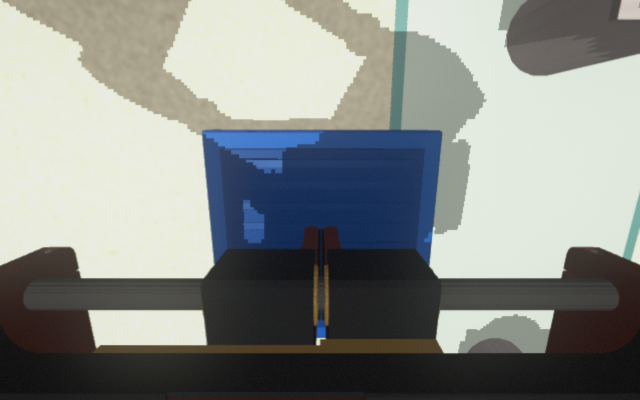

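The box is held squarely in front of the gap: lid at 204–441 px, bucket bodies at (575,40) and (495,345), mat border at (402,60). Now I'll measure the mat and buckets more exactly.

Run:
```python
from h import *
T=np.eye(4);T[:3]=[[ 9.99999774e-01,-3.16293762e-04,5.92578183e-04,4.99445428e-01],[1.63298933e-04,9.70205806e-01,2.42282204e-01,-3.43566594e-02],[-6.51555144e-04,-2.42282053e-01,9.70205639e-01,4.62413833e-01]]
w6=dict(np.load("pics/w6.npz"))
w1=dict(img=cv2.imread("pics/w1.png")[:,:,::-1],mtx=w6["mtx"],k1=w6["k1"],world_from_camera=T)
w2=dict(np.load("pics/w2.npz"));t=dict(np.load("pics/t6.npz"))
def teal(c):
    H,S,V=cv2.split(cv2.cvtColor(np.ascontiguousarray(c["img"]),cv2.COLOR_RGB2HSV).astype(int));return (H>75)&(H<98)&(S>45)
def line(c,n,r0,r1,c0,c1,hor):
    m=teal(c)[r0:r1,c0:c1];v,u=np.nonzero(m);u=u+c0;v=v+r0
    Q=plane(c,np.c_[u,v],0)*1000
    l=cv2.fitLine(Q.astype(np.float32),cv2.DIST_HUBER,0,.01,.01).ravel()
    d=l[:2]*(1 if (l[0] if hor else l[1])>0 else -1);a=np.degrees(np.arctan2(d[1],d[0]))
    print(n,len(u),a.round(2),l[2:].round(1),"halfwidth",np.abs((Q-l[2:])@[-d[1],d[0]]).mean().round(1))
line(w1,"w1L",125,240,318,345,0);line(w1,"w1R",125,240,425,465,0);line(w1,"w1T",103,125,330,452,1)
line(w2,"w2T",188,205,278,382,1)
line(w6,"w6L",0,125,380,415,0);line(w6,"w6R",150,270,600,640,0)
# top view
line(t,"tR",165,175,310,400,0);line(t,"tT",180,222,285,297,1)
# caps
for nm,c in(("t",t),("w1",w1)):
    H,S,V=cv2.split(cv2.cvtColor(np.ascontiguousarray(c["img"]),cv2.COLOR_RGB2HSV))
    for b in blobs((H>98)&(H<125)&(S>130),30):print(nm,b.mean(0).round(),rect(plane(c,b,.134)))
```

```text
w1L 396 91.45 [ 509.5 -105.2] halfwidth 1.5
w1R 513 91.54 [ 702.1 -116.1] halfwidth 1.8
w1T 554 1.57 [605.3 -11.7] halfwidth 1.7
w2T 399 1.6 [604.1 -11.7] halfwidth 1.6
w6L 1361 91.66 [509.3 -96.3] halfwidth 1.9
w6R 445 95.22 [ 704.7 -214.1] halfwidth 1.6
tR 125 91.49 [ 705.4 -223.2] halfwidth 1.2
tT 63 2.24 [593.4 -11.8] halfwidth 1.3
t [ 42. 331.] [129.8 724.1 236.1 268.6  35.1]
t [468. 251.] [ 426.  -573.3   27.9   27.2   45.3]
t [613. 315.] [  237.7 -1016.    206.4   489.2    86.3]
t [457. 235.] [ 476.7 -537.3   28.1   28.9    2.2]
t [392. 190.] [ 609.7 -336.4   32.2   35.     2.4]
t [310. 189.] [602.8 -78.3  36.1  33.6  46.9]
t [286. 132.] [788.8   7.2  27.9  27.7  73. ]
t [337. 123.] [ 823.  -156.4   37.9   35.6    2.1]
w1 [590. 231.] [ 819.4 -152.1   36.6   50.4   61.7]
w1 [414. 168.] [604.2 -76.7  33.7  33.5   0. ]
w1 [607.  87.] [799.    8.5  30.5  29.6   4. ]
w1 [418.  26.] [597.8  63.2 108.2  50.4   0. ]
```

step_arm(dr=[[0,0,0],[0,0,0],[0,0,0],[0,0,0],[0,0,-0.2],[0,0,-0.2],[0,0,-0.2],[0,0,-0.2],[0,0,-0.2],[0,0,-0.2],[0,0,-0.2],[0,0,-0.2]], travel=[[0.4,0,0],[1.6,0,0],[3.1,0.1,0],[4.6,0.1,0],[6.1,0.2,0],[7.6,0.2,0],[9.1,0.3,0],[10.6,0.3,0],[12.1,0.4,0],[13.6,0.4,0],[14.5,0.4,0],[14.8,0.4,0]], hand=[0,0,0,0,0,0,0,0,0,0,0,0])

```text
time: 12.62
tool_pos: [0.6057, -0.2089, 0.0557]
tcp_rot: [3.139, -0.003, 0.027]
ft_force: [-7.0, -0.1, 14.9]
grip_width: 0.004
```

Run:
```python
from h import *
go([.608,-.208,.056],1.55)
c=env.read_camera("wrist");np.savez("pics/w7.npz",**c);lid(c)
cv2.imwrite("pics/w7.png",c["img"][:,:,::-1])
```

```text
travel [ 0.24 -0.08 -0.03] dr [ 0.1 -0.1  0. ] at [ 0.6057 -0.2089  0.0557] F [-7.  -0.1 14.9]
top 1.56 [ 602.6 -144.6]
left -88.26 [ 542.1 -177.3]
right -88.69 [ 668. -174.]
```

View pics/w7.png

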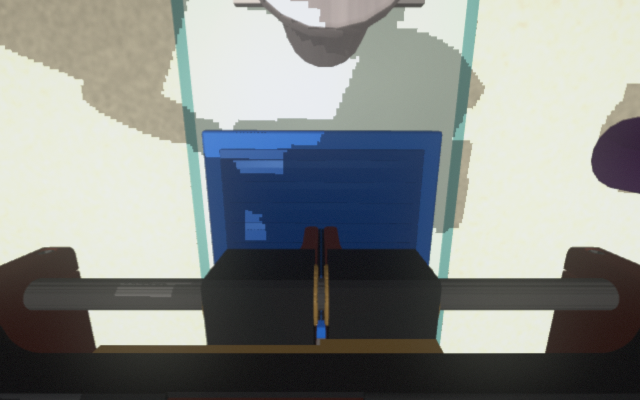

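The box lies between the buckets, lid at 204–441 px against mat borders at about 200 and 448 px, and is roughly 2 mm short in x. I'll nudge it, relax the sideways load and lift.

step_arm(dr=[[0,0,0],[0,0,0],[0,0,0],[0,0,0],[0,0,0]], travel=[[0.1,0,0],[0.2,0,0],[0.25,0,0],[0.15,0,0],[0.1,0,0]], hand=[0,0,0,0,0])

```text
time: 13.3
tool_pos: [0.6075, -0.2089, 0.0559]
tcp_rot: [3.139, -0.006, 0.027]
ft_force: [-0.3, -0.5, 12.1]
grip_width: 0.006
```

Run:
```python
from h import *
c=env.read_camera("wrist");lid(c)
```

```text
top 1.56 [ 604.5 -144.6]
left -88.19 [ 544.2 -177.3]
right -88.69 [ 670. -174.]
```

step_arm(dr=[[0,0,0],[0,0,0],[0,0,0],[0,0,0],[0,0,0],[0,0,0],[0,0,0],[0,0,0],[0,0,0],[0,0,0],[0,0,0],[0,0,0]], travel=[[0,0,-0.2],[0,0,-0.5],[0,0,-1.5],[0,0,-5],[0,0,-10],[0,0,-15],[0,2,-20],[0,5,-24],[0,9,-27],[0,12,-27],[0,12,-27],[0,12,-27]], hand=[0,0,0,0,0,0,0,0,0,0,0,0])

```text
time: 14.85
tool_pos: [0.609, -0.3271, 0.3214]
tcp_rot: [-3.14, 0.001, 0.028]
ft_force: [1.1, -0.1, -0.2]
grip_width: 0.004
```

Run:
```python
from h import *
print(env.get_obs()["tool_pos"])
for n in("wrist","top"):
    c=env.read_camera(n);cv2.imwrite(f"pics/{n}8.png",c["img"][:,:,::-1]);np.savez(f"pics/{n}8.npz",**c)
    H,S,V=cv2.split(cv2.cvtColor(c["img"],cv2.COLOR_RGB2HSV))
    for b in blobs((H>98)&(H<125)&(S>130),30):print(n,b.mean(0).round(),rect(plane(c,b,.057)),rect(plane(c,b,.134)))
```

```text
[ 0.60902807 -0.32713739  0.32137096]
wrist [195. 340.] [ 402.8 -609.4   39.4   21.6    1.7] [ 439.6 -546.7   32.3   17.7    1.7]
wrist [129. 336.] [ 293.2 -605.    47.3   37.     1.7] [ 349.8 -543.1   38.8   30.3    1.7]
wrist [162. 328.] [ 350.8 -590.2   69.8   42.5   83.6] [ 397.  -531.    57.2   34.8   83.6]
wrist [323. 193.] [ 612.6 -352.5   41.5   43.8    1.6] [ 611.6 -336.2   34.    35.9    1.6]
wrist [323.  88.] [ 607.7 -210.9  128.   128.4    1.4] [ 607.6 -220.1  104.9  105.2    1.4]
wrist [526.  34.] [ 873.3 -132.6   44.6   44.1   15. ] [ 825.2 -156.    36.5   36.1   15. ]
top [ 42. 332.] [108.8 764.  281.5 248.1  71.1] [115.2 721.8 268.  236.2  71.1]
top [468. 252.] [ 434.6 -595.7   28.5   30.1   27.6] [ 425.5 -573.1   27.1   28.6   27.6]
top [614. 316.] [  238.1 -1061.5   215.8   515.1    86.3] [  238.3 -1016.6   205.5   490.5    86.3]
top [457. 235.] [ 488.4 -558.2   29.5   30.4    2.2] [ 476.7 -537.3   28.1   28.9    2.2]
top [391. 189.] [ 631.2 -343.9   25.6   31.5   47.2] [ 612.7 -333.3   24.4   30.    47.2]
top [310. 189.] [621.5 -75.4  37.2  32.9   2.5] [603.5 -77.5  35.4  31.4   2.5]
top [343. 192.] [ 6.053e+02 -1.961e+02  1.316e+02  9.930e+01  2.000e-01] [ 5.881e+02 -1.924e+02  1.253e+02  9.460e+01  2.000e-01]
top [286. 132.] [815.9  14.9  32.2  27.1   3.2] [788.6   8.4  30.6  25.8   3.2]
top [337. 123.] [ 852.  -156.5   39.8   34.     2.1] [ 823.  -154.8   37.9   32.4    2.1]
```

View pics/wrist8.png

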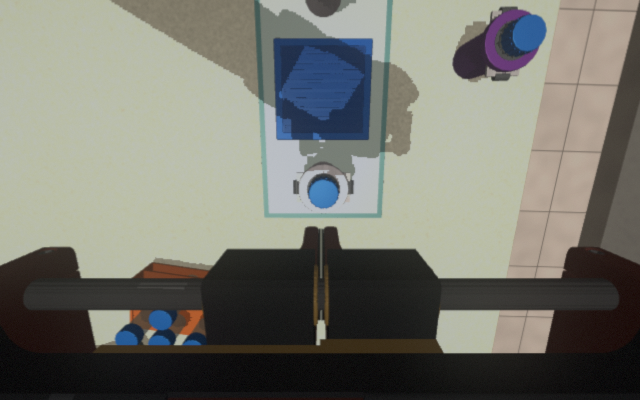

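The wrist view shows the lid at (323,88), square to the mat borders, with bucket_b's cap at (323,193). It looks about 3 mm too far toward -y, so I'll check against the mat's end in the same picture.

Run:
```python
from h import *
c=dict(np.load("pics/wrist8.npz"))
H,S,V=cv2.split(cv2.cvtColor(c["img"],cv2.COLOR_RGB2HSV).astype(int));m=(H>75)&(H<98)&(S>45)
for n,(r0,r1,c0,c1) in dict(bot=(208,220,272,375),L=(30,205,250,275),R=(30,205,375,398)).items():
    v,u=np.nonzero(m[r0:r1,c0:c1]);Q=plane(c,np.c_[u+c0,v+r0],0)*1000
    l=cv2.fitLine(Q.astype(np.float32),cv2.DIST_HUBER,0,.01,.01).ravel();print(n,len(u),np.degrees(np.arctan2(l[1],l[0])).round(2),l[2:].round(1))
b=max(blobs((H>98)&(H<125)&(S>130),1000),key=len)
print(cv2.boundingRect(b.astype(np.int32)), proj(c,[[.608,-.2076+.066,.057],[.608,-.2076-.066,.057]]).round(1))
```

```text
bot 338 1.67 [ 616.1 -403.5]
L 703 -88.5 [ 513.2 -244.5]
R 729 -88.45 [ 705.3 -239.3]
(274, 39, 98, 101) [[324.3  34.6]
 [321.4 137.9]]
```

The box is about 3 mm too far in -y: its centre is near -0.2105 and the mat centre is (0.608, -0.2075). I'll press again and correct that.

step_arm(dr=[[0,0,0],[0,0,0],[0,0,0],[0,0,0],[0,0,0],[0,0,0],[0,0,0],[0,0,0],[0,0,0],[0,0,0]], travel=[[0.1,-4,0],[0.2,-8,1],[0.2,-11,5],[0.2,-11.7,10],[0.2,-11.7,15],[0.2,-11.7,20],[0.2,-11.7,24],[0.2,-11.7,25.5],[0.2,-11.7,26],[0.2,-11.7,26]], hand=[0,0,0,0,0,0,0,0,0,0])

```text
time: 16.2
tool_pos: [0.6087, -0.2109, 0.064]
tcp_rot: [3.141, -0.002, 0.028]
ft_force: [1.2, -0.4, 0.2]
grip_width: 0.003
```

step_arm(dr=[[0,0,0],[0,0,0],[0,0,0],[0,0,0]], travel=[[0,0,0.2],[0,0,0.4],[0,0,0.55],[0,0,0.55]], hand=[0,0,0,0])

```text
time: 16.7
tool_pos: [0.6079, -0.2109, 0.0568]
tcp_rot: [3.141, -0.0, 0.027]
ft_force: [0.1, -0.3, 0.2]
grip_width: 0.006
```

step_arm(dr=[[0,0,0],[0,0,0],[0,0,0]], travel=[[0,0,0.15],[0,0,0.3],[0,0,0.3]], hand=[0,0,0])

```text
time: 17.08
tool_pos: [0.6081, -0.211, 0.0561]
tcp_rot: [3.141, -0.001, 0.027]
ft_force: [-4.8, 1.5, 9.4]
grip_width: 0.006
```

step_arm(dr=[[0,0,0],[0,0,0],[0,0,0],[0,0,0],[0,0,0]], travel=[[0,-0.15,0.05],[0,-0.3,0.05],[0,-0.4,0.05],[0,-0.45,0.05],[0,-0.45,0.05]], hand=[0,0,0,0,0])

```text
time: 17.7
tool_pos: [0.6089, -0.2083, 0.0562]
tcp_rot: [3.137, -0.004, 0.026]
ft_force: [-0.9, -3.7, 9.3]
grip_width: 0.001
```

step_arm(dr=[[0,0,0],[0,0,0],[0,0,0],[0,0,0],[0,0,0],[0,0,0],[0,0,0],[0,0,0],[0,0,0],[0,0,0],[0,0,0],[0,0,0]], travel=[[0,0.1,0],[0,0.13,0],[0,0.13,-0.5],[0,0.1,-1.5],[0,0.1,-6],[0,0.1,-12],[0,2,-18],[0,5,-23],[0,9,-27],[0,12,-27],[0,12,-27],[0,12,-27]], hand=[0,0,0,0,0,0,0,0,0,0,0,0])

```text
time: 19.2
tool_pos: [0.611, -0.3256, 0.3223]
tcp_rot: [-3.14, 0.001, 0.028]
ft_force: [-0.1, -0.6, 0.0]
grip_width: 0.008
```

Run:
```python
from h import *
c=env.read_camera("wrist");np.savez("pics/wrist9.npz",**c);print(env.get_obs()["tool_pos"])
H,S,V=cv2.split(cv2.cvtColor(c["img"],cv2.COLOR_RGB2HSV).astype(int));m=(H>75)&(H<98)&(S>45)
for n,(r0,r1,c0,c1) in dict(bot=(204,224,272,375),L=(30,205,250,275),R=(30,205,375,398)).items():
    v,u=np.nonzero(m[r0:r1,c0:c1]);Q=plane(c,np.c_[u+c0,v+r0],0)*1000
    l=cv2.fitLine(Q.astype(np.float32),cv2.DIST_HUBER,0,.01,.01).ravel();print(n,len(u),np.degrees(np.arctan2(l[1],l[0])).round(2),l[2:].round(1))
for b in blobs((H>98)&(H<125)&(S>130),300):print(b.mean(0).round(),rect(plane(c,b,.057)),rect(plane(c,b,.134)))
```

```text
[ 0.61105425 -0.32516221  0.32254534]
bot 317 1.64 [ 615.7 -403.9]
L 694 -88.51 [ 513.2 -243.2]
R 730 -88.4 [ 705.2 -238.5]
[128. 336.] [ 293.  -604.1   47.7   37.1    1.7] [ 349.9 -542.2   39.1   30.4    1.7]
[161. 328.] [ 350.5 -589.8   69.1   42.6   83.5] [ 397.1 -530.5   56.6   35.    83.5]
[322. 193.] [ 612.4 -353.    43.4   43.2   28.3] [ 611.8 -336.4   35.6   35.4   28.3]
[322.  87.] [ 608.5 -208.1  127.9  128.2    1.4] [ 608.6 -217.5  104.9  105.1    1.4]
[523.  36.] [ 872.1 -133.1   45.7   43.9   19.5] [ 824.7 -156.1   37.5   36.    19.5]
```

Box at (608.5, -208.1) mm, yaw 1.4°; mat centre (608.2, -207.7), yaw 1.55°. One last overview before handing in.

Run:
```python
from h import *
c=env.read_camera("scene");cv2.imwrite("pics/s9.png",c["img"][100:300,60:500,::-1])
```

```text
(no output)
```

View pics/s9.png

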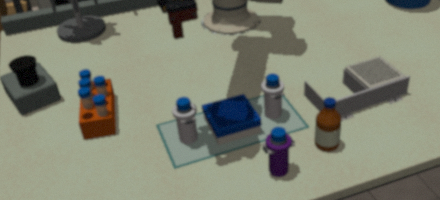

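The box stands at (231,115) between the buckets at (185,120) and (272,95). The white box is in its bay, and the bottle, rack and purple look-alike are unmoved.

```bash
python3 -c "
from station import env
print(env.get_obs()['time'],env.hand_in())"
```

```text
the job is handed in; nothing more can be done
19.3 None
```

The blue-lidded box is out of its bay and standing between the two centrifuge buckets. I handed the job in at 19.3 s of the 64 s allowed. I felt for the lid top (about 57 mm high), then dragged the box out and over with readings of about 7 to 15 N down on the lid. After that I pressed once more to take out an error of about 3 mm along the line of the buckets.

- **Position:** the wrist camera put the box at (608.5, -208.1) mm with a yaw of 1.4°. The mat centre measured (608.2, -207.7) mm with a yaw of about 1.55°.
- **Disagreement:** the midpoint of the bucket caps, from two wrist pictures, came out at about y = -206.5 mm. That differs from the box by about 1.6 mm, within the roughly 2 mm camera calibration.
- **Other objects:** bucket_b's position read the same before and after the last press. The final scene picture shows both buckets, the white box, the bottle, the tube rack and the purple look-alike still standing where they were. I did not measure each of those again.

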